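# Hold a glass vial down on the touch mixer

## Task

Take the one tall glass vial out of the rack, gripping it gently because the glass breaks above about 40 N of squeeze, and stand it upright in the rubber cup on top of the bench mixer. Press the cup down with the vial by about 8 mm, half of its spring travel, never driving it to its stop, and hold it there for at least 3 seconds. The program finishes while still gripping the vial and holding the cup down; leave the short vials in the rack and do not disturb the other glassware and boxes.

Things in the scene. Friction and masses are not known exactly. Their poses are not given: they have to be found in the camera images.
- vial_mid (a point): centre (half-way up, on the axis) of the tall vial: clear glass with a white paper label and a blue screw cap, 28 mm in diameter, 110 mm tall in all, the cap being the top 22 mm and 25 mm in diameter, 60 to 120 g; z along its axis, up towards the cap. It stands in one of the rack's three wells with its foot 12 mm above the table, so that its top is at 122 mm. The other two vials are alike but only 80 mm tall (tops at 92 mm)
- rack: grey plastic vial rack, fixed to the table, 56 mm (its x) by 200 mm (its y) by 36 mm high; origin at the centre of its underside. Three 31 mm square wells in a row along its y, at y = -65, 0 and 65 mm, 24 mm deep (well floor 12 mm above the table); any well may hold the tall vial. Nothing stands within 20 mm of it
- mixer: touch-operated bench vortex mixer, fixed: round grey housing 140 mm in diameter at the foot and 94 mm high, black control panel on one side, a black collar of 64 mm diameter up to 106 mm, and the rubber cup above; origin at the centre of its underside, on the cup's axis. It does not shake in this exercise
- cup_floor (a point): centre of the inner floor of the black rubber cup, on which the vial's foot stands; 131 mm above the table when not pressed, sinking with the cup. The cup is round, 54 mm wide outside at the rim, inside about 46 mm wide at the rim tapering to 32 mm at the floor, 17 mm deep (rim 148 mm above the table when not pressed)
- cup (a joint): how far the cup is pressed straight down, in m: 0 when free, 0.016 at the stop. A spring returns it: it begins to give at about 2 N of push, takes about 5 N at 0.008 and about 8 N at the stop

How it is judged (in metres and radians):
On the way, in this order (a step that is already met when the one before it is completed fails the run):
1. the tall vial is held in the fingers, clear of the rack (height (world z) of vial_mid above 0.11 m and contact force between the fingers and vial above 1 N and contact force between vial and rack below 0.1 N), for 0.2 s.
2. the vial, upright in the cup and held in the fingers, keeps the cup pressed 5 to 11 mm down for 2.5 s (value of joint cup between 0.005 and 0.011 m and contact force between vial and cup above 2 N and contact force between the fingers and vial above 1.5 N and contact force between each of the arm, the fingers and cup below 0.5 N and z of the grasp point in the frame of vial_mid below 0.062 m and horizontal distance between vial_mid and cup_floor below 0.012 m and z of vial_mid in the frame of cup_floor below 0.062 m and angle between vial_mid's own z axis and vertical below 0.15 rad), for 2.5 s.
At the end, for the whole second after the job is handed in: Held by its sides or cap in the fingers, the tall vial stands on the floor of the rubber cup (within 12 mm of its axis at mid-height, within 0.15 rad of upright) and pushes it with more than 2 N so that the cup stays 5 to 11 mm down; neither the fingers nor the arm press the cup itself (all of step 2); the arm keeps its last pose, push and grip.
It fails at once if the fingers press the glass vial with more than 40 N a side (contact force between the fingers and vial above 80 N).
It fails at once if the cup is driven to its stop (value of joint cup above 0.0145 m).
It fails at once if a short vial is taken from the rack or tipped over (distance of any of short_vial_a, short_vial_b from where it was at the start of the episode above 0.02 m).
It fails at once if other things on the table are knocked about (more than 30 mm) (distance of any of flask, flask_small, tub, beaker, tip_box, dish from where it was at the start of the episode above 0.03 m).
It also fails if it takes over 48 s, if anything falls off the work surface, if the arm or the gripper's body presses on something with over 40 N, if the wrist force passes 120 N, or if a joint passes its speed limit or range.

## Robot

A 7-joint arm with a two-finger parallel gripper is mounted at the origin on the work surface. World frame = base frame: x ahead of the robot, y to its left, z up, the work surface at z = 0. Lengths are in mm, angles in rad, forces in N, time in s.
With the tool pointing down it reaches from about 425 to 1025 mm from the base axis. Payload 9.4 kg.
Tool frame: the origin (TCP) lies midway between the tips of the shut fingers; the grasp point (between the pads) lies 19 mm behind it (bot.grasp_offset is the distance from the TCP to the grasp point, in mm); z points along the fingers, y is the direction in which the jaws open and shut (so a half turn about z gives the same grasp; the last joint's range is limited). The gripper opens to 93 mm and grips with 3 to 60 N. Pads are 15 mm wide; open, the fingers measure 128 mm over their backs; the gripper's body (75 mm by 188 mm) begins 65 mm behind the grasp point.
Start: joints at [1.268, 0.599, -0.003, 1.599, 0.002, 0.943, -0.08], TCP at [162.307, -706.598, 218.618] pointing down, gripper open.
Joint ranges: [-2.57, 2.57], [-0.35, 1.97], [-1.29, 1.29], [0.11, 2.56], [-1.05, 4.19], [0.11, 1.86], [-2.63, 2.63]. Speed limits (rad/s): [2.22, 2.22, 3.01, 3.01, 3.14, 3.14, 3.14].

## Interface

Orientations are given as a unit quaternion [x, y, z, w].
In Python, from station import bot gives the robot as it stands. The module is installed in compiled form; this text tells all that it offers.
- The arm moves only by the tool arm_command, never from a script. Its argument "plan" is a list of rows, each an object with "delta_pos": the shift along the tool's x, y, z in cm, a list of three; "twist": the turn, a rotation vector about the tool's x, y, z in degrees, a list of three; "hand": the finger opening in cm, from 0 to 9.3. In form: [{"delta_pos": [tx, ty, tz], "twist": [rx, ry, rz], "hand": hand}, ...]. A call has 1 to 10 rows; each row is the pose to reach, as a shift and turn from the pose commanded when the call began, along the tool's axes at that moment; what a row does not reach only later rows make up. A row lasts 1/12 s, in which the tool goes at most 41.7 mm and 7.16 degrees, less where a joint would pass 70% of its speed; a pose out of reach is approached as far as the arm can. A call with a gripper value outside its range is refused whole. The fingers move at their own pace and stop on an object; "newtons" is the grip in N (left out, the last holds). Time passes only in rows, so rows that repeat a pose let the fingers close. It gives the time, the measured TCP pose, the force and the opening at its end, in the units of the state.
- bot.get_state(): the state, without advancing time (a new reading comes with each control period).
- bot.snapshot(name): name is "scene" or "top" or "wrist"; returns a dict with "pixels" (400x640x3 uint8, red, green, blue), "intrinsics" (3x3 intrinsics, pixels), "k1" (the pictures are not rectified: a ray, as slopes to the right and down, at radius r is drawn at 1 + k1 r^2 times it, then the intrinsics apply), "R" (3x3) and "t" (3): a world point X has camera coordinates R X + t; the wrist camera has in their place "hand_eye" (4x4, takes a point from camera to tool coordinates, whose origin is the TCP and whose axes are the flange's). Camera axes: x right, y down, z forward; pixel columns grow to the right and rows downward; lengths in mm; the calibration is good to about 2 mm. A picture is of the moment at which its call begins: read the wrist's pose just before it. There is no depth.
- bot.job_done(): hands the job in, once; it reports no verdict.
The state is a dict: "time": time; "joint_pos": joint angles; "qd": joint speeds; "joint_efforts": joint torques, N m; "position": TCP position; "eef_rot": TCP orientation; "force": force on the tool from outside, world axes, zero at the start; "wrist_torque": the same for the moment, N m; "grip_width": finger opening in mm.
Only numpy, scipy, OpenCV 4.12 (cv2) and the standard library are available. Lean on these libraries where they do the work, as an engineer would, in place of code of your own. Each camera call takes 0.05 s, during which the arm holds its last target. There are 200 camera calls.

## Working session

There is one attempt and no reset: what is moved stays moved. The work goes in short steps, Python scripts to look and compute and a tool call to move; the robot and the scene stay as the last step left them, time stands still between calls to the robot, and variables do not carry over. Pictures are saved under pics/ and viewed, about 8 in all and at most 12, crops included, and the job is handed in when it is done.

Besides the shell and the picture viewer there is one more tool, called as name([rows], argument=value, ...), one row to a line, values as JSON. arm_command: Moves the arm, as the interface text tells. Its arguments: {"type":"object","properties":{"plan":{"type":"array","items":{"type":"object","properties":{"delta_pos":{"type":"array","items":{"type":"number"}},"twist":{"type":"array","items":{"type":"number"}},"hand":{"type":"number"}}}},"newtons":{"type":"number"}},"required":["plan"]}

```bash
mkdir -p pics; ls
python3 - <<'E'
from station import bot
import cv2,pickle
s=bot.get_state();print(s)
d={}
for n in("scene","top","wrist"):
    d[n]=p=bot.snapshot(n); cv2.imwrite(f"pics/{n}0.png",p["pixels"][:,:,::-1])
    print(n,{k:v for k,v in p.items() if k!="pixels"})
pickle.dump((s,d),open("s0.pkl","wb"))
E
```

```text
pics
{'time': 0.0, 'joint_pos': array([ 1.26829974,  0.60014379, -0.00253916,  1.60012515,  0.00183359,
        0.94290656, -0.07981872]), 'qd': array([ 1.43758436e-03, -6.46026182e-04,  1.85390620e-04,  7.99397596e-04,
       -6.37052643e-06,  1.61269531e-03,  1.69802977e-03]), 'joint_efforts': array([-2.39029287e-04, -7.65074015e+01,  1.49715152e+00, -2.52359158e+01,
       -5.24775486e-02,  1.66742387e-02,  1.89445964e-04]), 'position': array([ 162.1754023 , -706.12438213,  217.74824756]), 'eef_rot': array([ 9.93630279e-01,  1.12686481e-01, -1.75009245e-04, -7.71051315e-04]), 'force': array([ 0.17253414, -0.60854518, -0.01298837]), 'wrist_torque': array([ 0.00885808, -0.02016241,  0.02791564]), 'grip_width': 92.734702273538}
scene {'intrinsics': array([[495.31559134,   0.        , 312.3150474 ],
       [  0.        , 495.31559134, 200.50380034],
       [  0.        ,   0.        ,   1.        ]]), 'k1': -0.14242358745090714, 'R': array([[ 0.07924193,  0.99667827,  0.01879193],
       [ 0.76104872, -0.04831107, -0.64689326],
       [-0.6438366 ,  0.06556265, -0.76234899]]), 't': ar
[... 319 characters left out ...]
959767 ,  0.00926502, -0.08913231],
       [ 0.08922064,  0.00960103, -0.99596561]]), 't': array([  2.72803326, 562.73557541, 973.24536264])}
wrist {'intrinsics': array([[334.8616317 ,   0.        , 313.38918971],
       [  0.        , 334.8616317 , 201.53304025],
       [  0.        ,   0.        ,   1.        ]]), 'k1': -0.034695497237586796, 'hand_eye': array([[ 7.13125170e-04, -9.66854215e-01, -2.55328059e-01,
         6.97803031e+01],
       [ 9.99999366e-01,  9.11869980e-04, -6.60016045e-04,
         1.70392471e+00],
       [ 8.70965287e-04, -2.55327427e-01,  9.66854253e-01,
        -1.66955614e+02],
       [ 0.00000000e+00,  0.00000000e+00,  0.00000000e+00,
         1.00000000e+00]])}
```

View pics/scene0.png

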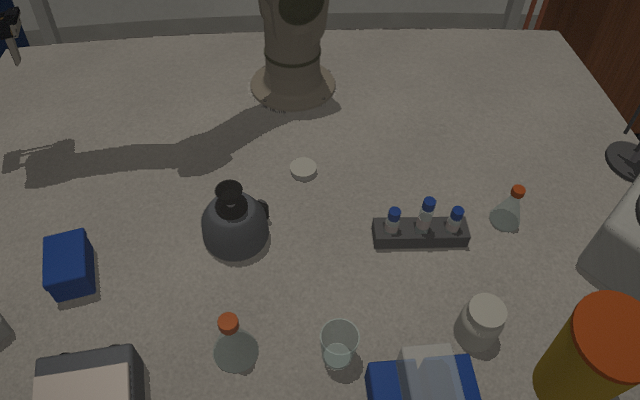

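View pics/top0.png

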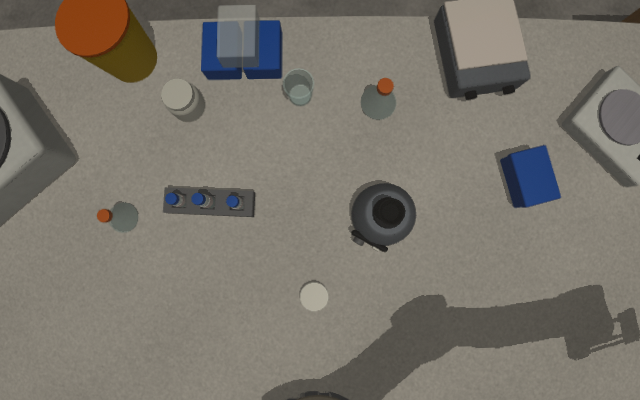

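The scene view shows that the middle vial (cap at about (429,204)) is the tall one. The mixer cup rim is at about (229,188) in scene and (388,211) in top.

```bash
cat > h.py <<'E'
import numpy as np,cv2
def ray(p,u,v):
    K=p["intrinsics"];d=np.array([p["k1"],0,0,0,0.])
    n=cv2.undistortPoints(np.array([[[u,v]]],float),K,d)[0,0]
    return -p["R"].T@p["t"], p["R"].T@np.array([n[0],n[1],1])
def plane(p,u,v,z):
    c,d=ray(p,u,v); return c+d*(z-c[2])/d[2]
def tri(rays):
    A=0;b=0
    for c,d in rays:
        d=d/np.linalg.norm(d);M=np.eye(3)-np.outer(d,d);A=A+M;b=b+M@c
    return np.linalg.solve(A,b)
def proj(p,X):
    return cv2.projectPoints(np.array([X],float),cv2.Rodrigues(p["R"])[0],p["t"],p["intrinsics"],np.array([p["k1"],0,0,0,0.]))[0][0,0]
def blobs(mask,x0,x1,y0,y1,amin):
    m=np.zeros_like(mask);m[y0:y1,x0:x1]=mask[y0:y1,x0:x1]
    n,l,s,c=cv2.connectedComponentsWithStats(m)
    return [(c[i].round(1).tolist(),s[i].tolist()) for i in range(1,n) if s[i][4]>=amin]
E
python3 - <<'E'
import pickle,numpy as np,cv2
from h import *
s,d=pickle.load(open("s0.pkl","rb"))
B={}
for n,w,w2 in(("scene",(370,475,190,250),(205,250,175,220)),("top",(160,260,180,220),(350,420,180,250))):
    im=d[n]["pixels"].astype(int);r,g,b=im[...,0],im[...,1],im[...,2]
    blue=((b>r+30)&(b>60)).astype(np.uint8)
    B[n]=blobs(blue,*w,15);print(n,B[n])
    for t in (25,35,45,55): print(t,blobs((im.max(2)<t).astype(np.uint8),*w2,60))
for a in sorted(B["scene"]):
  for b in sorted(B["top"],reverse=True):
    r=[ray(d["scene"],*a[0]),ray(d["top"],*b[0])];X=tri(r)
    e=np.hypot(*(proj(d["top"],X)-b[0]));
    if e<3: print(a[0],b[0],X.round(1),e.round(2))
rk=d["top"]
for n in("scene","top"):
    im=d[n]["pixels"]
    x0,y0=(190,170) if n=="scene" else (345,165)
    cv2.imwrite(f"pics/c_{n}.png",cv2.convertScaleAbs(cv2.resize(im[y0:y0+90,x0:x0+90,::-1],None,fx=6,fy=6,interpolation=2),alpha=2.0))
a=cv2.imread("pics/c_scene.png");b=cv2.imread("pics/c_top.png")
cv2.imwrite("pics/cups.png",cv2.resize(np.hstack([a,b]),(800,400)))
E
```

```text
scene [([429.5, 200.8], [424, 196, 12, 10, 90]), ([394.6, 211.0], [389, 207, 12, 9, 88]), ([458.0, 210.0], [453, 206, 11, 9, 83]), ([457.4, 217.6], [454, 216, 8, 4, 18])]
25 []
35 [([220.0, 189.6], [216, 184, 12, 13, 62]), ([232.2, 208.7], [217, 196, 31, 24, 397])]
45 [([230.1, 200.2], [215, 180, 33, 40, 1005])]
55 [([230.6, 200.8], [215, 180, 33, 40, 1076])]
top [([171.1, 198.5], [165, 193, 14, 12, 122]), ([197.7, 198.6], [191, 193, 14, 12, 135]), ([232.0, 200.9], [226, 195, 13, 12, 119])]
25 []
35 [([388.4, 210.8], [373, 197, 31, 28, 594])]
45 [([388.2, 212.1], [373, 197, 32, 31, 786]), ([367.6, 240.0], [352, 230, 36, 20, 157])]
55 [([367.0, 212.3], [352, 184, 55, 66, 591]), ([388.1, 212.1], [373, 197, 32, 31, 797])]
[394.6, 211.0] [232.0, 200.9] [545.5 175.   88. ] 0.4
[429.5, 200.8] [197.7, 198.6] [548.5 239.7 118.1] 0.6
[457.4, 217.6] [171.1, 198.5] [553.3 310.9  65.3] 0.3
[458.0, 210.0] [171.1, 198.5] [551.7 305.   88.2] 0.56
```

View pics/cups.png

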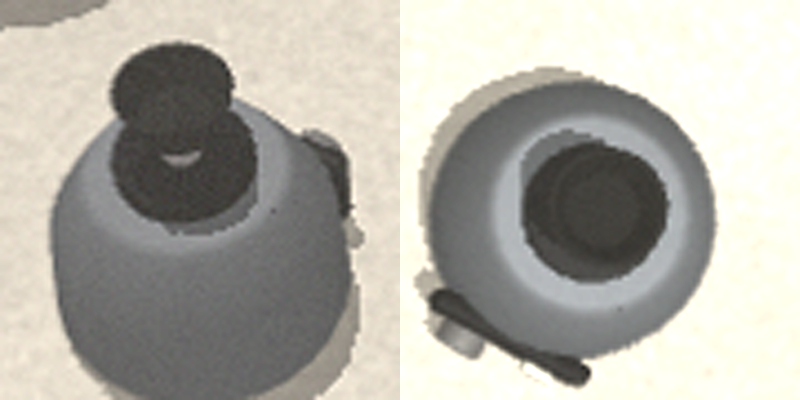

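```bash
cat >> h.py <<'E'
from scipy.spatial.transform import Rotation as Ro
def goal(s,X,a=None):
    """cm shift and deg twist from state s to TCP X (mm), tool down with tool x at world angle a (deg)"""
    R0=Ro.from_quat(s["eef_rot"]);out=(R0.inv().apply(np.array(X)-s["position"])/10).round(2)
    if a is None: return out
    t=np.radians(a);R1=Ro.from_matrix(np.array([[np.cos(t),np.sin(t),0],[np.sin(t),-np.cos(t),0],[0,0,-1]]))
    return out,np.degrees((R0.inv()*R1).as_rotvec()).round(1)
E
python3 - <<'E'
import pickle
from h import *
s,d=pickle.load(open("s0.pkl","rb"))
print("cup scene",plane(d["scene"],228.7,190.1,148), "top", plane(d["top"],345+603/4.444,165+207/4.444,131))
for x,y,z,a in((340,-520,300,40),(520,-90,300,87.3)): print(goal(s,(x,y,z),a))
E
```

```text
cup scene [ 522.58563352 -146.93884945  148.        ] top [ 516.05971143 -329.75752731  131.        ]
(array([ 21.5 , -14.17,  -8.21]), array([ -0.1,  -0. , -27.1]))
(array([ 48.67, -52.05,  -8.15]), array([ -0.1,  -0. , -74.4]))
```

arm_command([
  {"delta_pos": [21.5, -14.2, -8.2], "twist": [0, 0, -27], "hand": 9.3},
  {"delta_pos": [21.5, -14.2, -8.2], "twist": [0, 0, -27], "hand": 9.3},
  {"delta_pos": [21.5, -14.2, -8.2], "twist": [0, 0, -27], "hand": 9.3},
  {"delta_pos": [21.5, -14.2, -8.2], "twist": [0, 0, -27], "hand": 9.3},
  {"delta_pos": [21.5, -14.2, -8.2], "twist": [0, 0, -27], "hand": 9.3},
  {"delta_pos": [30, -26, -8.2], "twist": [0, 0, -40], "hand": 9.3},
  {"delta_pos": [40, -40, -8.2], "twist": [0, 0, -55], "hand": 9.3},
  {"delta_pos": [48.7, -50, -8.2], "twist": [0, 0, -74.4], "hand": 9.3},
  {"delta_pos": [48.7, -50, -8.2], "twist": [0, 0, -74.4], "hand": 9.3},
  {"delta_pos": [48.7, -50, -8.2], "twist": [0, 0, -74.4], "hand": 9.3},
])

```text
time: 0.98
position: [393.1, -375.1, 291.5]
eef_rot: [0.787, 0.616, -0.0, 0.0]
force: [1.0, 0.4, -0.3]
grip_width: 93.1
```

Run:
```python
import pickle
from h import *
from station import bot
s0,d=pickle.load(open("s0.pkl","rb"))
sc=(228.7,190.1)
for tp in((390.7,211.6),(388.4,210.8)):
    X=tri([ray(d["scene"],*sc),ray(d["top"],*tp)]);print(X, plane(d["top"],*tp,131),plane(d["top"],*tp,148),proj(d["scene"],X))
s=bot.get_state();print(s["time"],s["position"],goal(s,(520,-150,300),87.3))
```

```text
[ 517.42961623 -147.53340389  142.20907573] [ 517.9910959  -149.07035337  131.        ] [ 517.14291268 -146.44450051  148.        ] [228.80117224 190.106799  ]
[ 518.95565465 -145.10772363  143.55427203] [ 519.61999231 -144.54178216  131.        ] [ 518.740643   -142.00257564  148.        ] [229.97441266 190.17655943]
0.9833 [ 393.08828639 -375.07854687  291.52829322] (array([24.9 ,  6.91, -0.86]), array([ -0. ,   0. , -11.2]))
```

Cup at about (519,-147). I'll stop above it for a close look.

arm_command([
  {"delta_pos": [24.9, 6.9, -0.9], "twist": [0, 0, -11.2], "hand": 9.3},
  {"delta_pos": [24.9, 6.9, -0.9], "twist": [0, 0, -11.2], "hand": 9.3},
  {"delta_pos": [24.9, 6.9, -0.9], "twist": [0, 0, -11.2], "hand": 9.3},
  {"delta_pos": [24.9, 6.9, -0.9], "twist": [0, 0, -11.2], "hand": 9.3},
  {"delta_pos": [24.9, 6.9, -0.9], "twist": [0, 0, -11.2], "hand": 9.3},
  {"delta_pos": [24.9, 6.9, -0.9], "twist": [0, 0, -11.2], "hand": 9.3},
  {"delta_pos": [24.9, 6.9, -0.9], "twist": [0, 0, -11.2], "hand": 9.3},
  {"delta_pos": [24.9, 6.9, -0.9], "twist": [0, 0, -11.2], "hand": 9.3},
  {"delta_pos": [24.9, 6.9, -0.9], "twist": [0, 0, -11.2], "hand": 9.3},
  {"delta_pos": [24.9, 6.9, -0.9], "twist": [0, 0, -11.2], "hand": 9.3},
])

```text
time: 1.82
position: [520.1, -154.1, 300.1]
eef_rot: [0.726, 0.687, -0.001, -0.0]
force: [-0.0, -0.3, -0.3]
grip_width: 92.9
```

```bash
cat >> h.py <<'E'
def wrist(bot,fn=None):
    s=bot.get_state();p=bot.snapshot("wrist")
    Rw=Ro.from_quat(s["eef_rot"]).as_matrix();H=p["hand_eye"]
    Rc=Rw@H[:3,:3];c=Rw@H[:3,3]+s["position"]
    p["R"]=Rc.T;p["t"]=-Rc.T@c
    if fn: cv2.imwrite(fn,p["pixels"][:,:,::-1])
    return s,p
E
python3 - <<'E'
import pickle
from h import *
from station import bot
s,p=wrist(bot,"pics/w1.png");pickle.dump((s,p),open("w1.pkl","wb"))
print(s["time"],s["position"],s["qd"].max(),proj(p,(519,-147,148)),proj(p,(519,-147,131)),goal(s,(548.5,240,190),87.3))
E
```

```text
1.8167 [ 520.12917358 -154.0920476   300.07710693] 0.013926918406700309 [312.30428732 179.18712395] [312.37111981 175.99930808] (array([39.51,  0.68, 10.98]), array([-0.1,  0. , -0.4]))
```

View pics/w1.png

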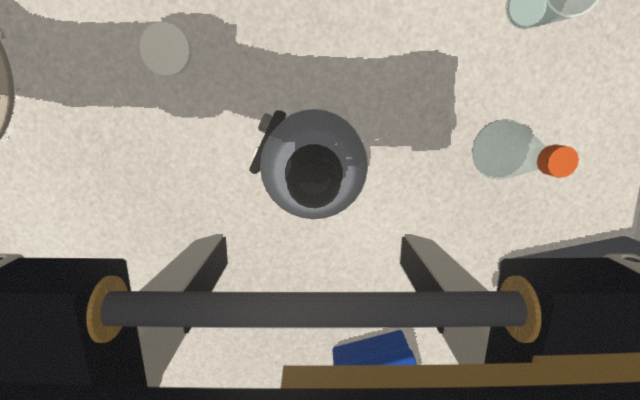

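The cup is close under the grasp axis, centred at about (314,176). I'll measure it from enhanced crops of the same picture and move on to the vial.

Run:
```python
import pickle
from h import *
s,p=pickle.load(open("w1.pkl","rb"))
im=p["pixels"]
for t in(30,35,40,45,50,60): print(t,blobs((im.max(2)<t).astype(np.uint8),270,360,130,222,200))
c=im[135:220,270:360,::-1]
cv2.imwrite("pics/w1c.png",cv2.convertScaleAbs(cv2.resize(c,None,fx=6,fy=6,interpolation=2),alpha=3.5,beta=-20))
```

```text
30 []
35 []
40 []
45 [([316.4, 156.9], [293, 145, 46, 26, 597])]
50 [([315.1, 164.1], [290, 145, 52, 39, 1484])]
60 [([314.0, 174.2], [286, 144, 57, 63, 2629])]
```

View pics/w1c.png

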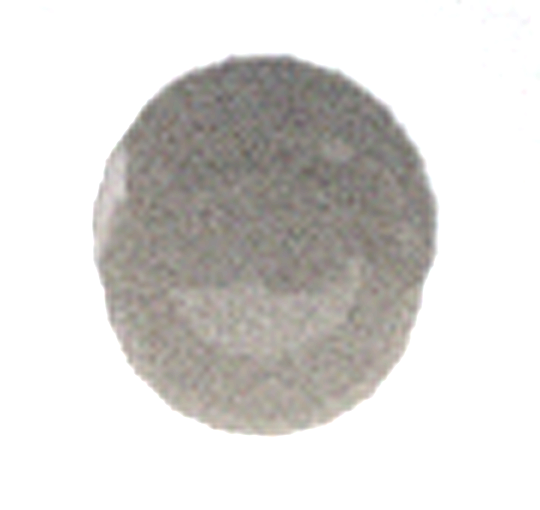

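arm_command([
  {"delta_pos": [39.5, 0.7, 9], "twist": [0, 0, -0.4], "hand": 9.3},
  {"delta_pos": [39.5, 0.7, 9], "twist": [0, 0, -0.4], "hand": 9.3},
  {"delta_pos": [39.5, 0.7, 9], "twist": [0, 0, -0.4], "hand": 9.3},
  {"delta_pos": [39.5, 0.7, 9], "twist": [0, 0, -0.4], "hand": 9.3},
  {"delta_pos": [39.5, 0.7, 9], "twist": [0, 0, -0.4], "hand": 9.3},
  {"delta_pos": [39.5, 0.7, 9], "twist": [0, 0, -0.4], "hand": 9.3},
  {"delta_pos": [39.5, 0.7, 9], "twist": [0, 0, -0.4], "hand": 9.3},
  {"delta_pos": [39.5, 0.7, 9], "twist": [0, 0, -0.4], "hand": 9.3},
  {"delta_pos": [39.5, 0.7, 9], "twist": [0, 0, -0.4], "hand": 9.3},
  {"delta_pos": [39.5, 0.7, 9], "twist": [0, 0, -0.4], "hand": 9.3},
])

```text
time: 2.7
position: [549.0, 243.3, 209.6]
eef_rot: [0.723, 0.69, 0.0, -0.0]
force: [0.1, 0.2, 0.8]
grip_width: 92.8
```

The crop's lower edge (v=207) is the rim, so the rim centre is about (314,180) and the cup is at about (520.5,-147.5). Next I'll measure the caps with the wrist camera.

Run:
```python
import pickle
from h import *
from station import bot
s,p=wrist(bot,"pics/w2.png")
im=p["pixels"].astype(int);r,g,b=im[...,0],im[...,1],im[...,2]
m=((b>r+30)&(b>60)).astype(np.uint8)
B=blobs(m,0,640,0,400,100);print(B)
for c,_ in B: print(c,plane(p,*c,111).round(1),plane(p,*c,81).round(1))
for X in((548.5,239.7,122),(545.5,175,92),(552,305,92)):print(proj(p,X))
w=pickle.load(open("w1.pkl","rb"))[1]
print("cup",plane(w,314,180,148))
print(s["time"],s["position"],goal(s,(548.5,240,56),87.3))
```

```text
[([316.1, 122.5], [302, 108, 29, 30, 699]), ([598.0, 202.2], [556, 153, 84, 105, 6247]), ([315.8, 205.8], [301, 189, 31, 34, 827]), ([315.2, 262.6], [303, 247, 26, 31, 654])]
[316.1, 122.5] [553.6 305.3 111. ] [553.8 304.5  81. ]
[598.0, 202.2] [788.1 230.6 111. ] [814.8 221.4  81. ]
[315.8, 205.8] [550.4 238.5 111. ] [550.2 230.2  81. ]
[315.2, 262.6] [547.6 187.7 111. ] [547.2 173.7  81. ]
[313.40849119 208.14189782]
[313.39486814 266.49511443]
[314.00495016 122.3267521 ]
cup [ 520.59671887 -147.88813649  148.        ]
2.7 [549.01283657 243.30166814 209.59638488] (array([-0.34, -0.03, 15.36]), array([-0., -0.,  0.]))
```

View pics/w2.png

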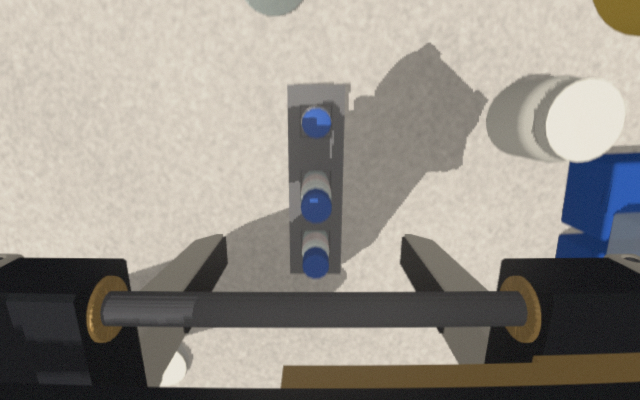

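The vial is at (549.7,239.4), with the jaws' opening axis across the row. Moving down.

arm_command([
  {"delta_pos": [-0.38, 0.08, 4], "twist": [0, 0, 0], "hand": 9.3},
  {"delta_pos": [-0.38, 0.08, 7], "twist": [0, 0, 0], "hand": 9.3},
  {"delta_pos": [-0.38, 0.08, 10], "twist": [0, 0, 0], "hand": 8},
  {"delta_pos": [-0.38, 0.08, 12.5], "twist": [0, 0, 0], "hand": 7},
  {"delta_pos": [-0.38, 0.08, 14.5], "twist": [0, 0, 0], "hand": 6},
  {"delta_pos": [-0.38, 0.08, 15.36], "twist": [0, 0, 0], "hand": 5},
  {"delta_pos": [-0.38, 0.08, 15.36], "twist": [0, 0, 0], "hand": 4},
  {"delta_pos": [-0.38, 0.08, 15.36], "twist": [0, 0, 0], "hand": 3.5},
  {"delta_pos": [-0.38, 0.08, 15.36], "twist": [0, 0, 0], "hand": 3.5},
  {"delta_pos": [-0.38, 0.08, 15.36], "twist": [0, 0, 0], "hand": 3.5},
], newtons=10)

```text
time: 3.58
position: [550.4, 237.6, 58.2]
eef_rot: [0.724, 0.69, 0.001, 0.0]
force: [0.1, -0.4, 0.1]
grip_width: 44.4
```

arm_command([
  {"delta_pos": [0, 0, 0], "twist": [0, 0, 0], "hand": 3.0},
  {"delta_pos": [0, 0, 0], "twist": [0, 0, 0], "hand": 2.6},
  {"delta_pos": [0, 0, 0], "twist": [0, 0, 0], "hand": 2.0},
  {"delta_pos": [0, 0, 0], "twist": [0, 0, 0], "hand": 2.0},
  {"delta_pos": [0, 0, 0], "twist": [0, 0, 0], "hand": 2.0},
  {"delta_pos": [0, 0, 0], "twist": [0, 0, 0], "hand": 2.0},
], newtons=10)

```text
time: 4.08
position: [550.0, 237.7, 57.4]
eef_rot: [0.723, 0.691, 0.0, 0.0]
force: [-0.8, 0.1, 7.3]
grip_width: 27.8
```

arm_command([
  {"delta_pos": [0, 0, 0], "twist": [0, 0, 0], "hand": 2.0},
  {"delta_pos": [0, 0, 0], "twist": [0, 0, 0], "hand": 2.0},
  {"delta_pos": [0, 0, 0], "twist": [0, 0, 0], "hand": 2.0},
  {"delta_pos": [0, 0, 0], "twist": [0, 0, 0], "hand": 2.0},
], newtons=22)

```text
time: 4.42
position: [550.0, 237.7, 57.5]
eef_rot: [0.723, 0.691, 0.0, 0.0]
force: [0.5, -0.6, 6.4]
grip_width: 27.4
```

arm_command([
  {"delta_pos": [0, 0, -1], "twist": [0, 0, 0], "hand": 2.0},
  {"delta_pos": [0, 0, -2], "twist": [0, 0, 0], "hand": 2.0},
  {"delta_pos": [0, 0, -4], "twist": [0, 0, 0], "hand": 2.0},
  {"delta_pos": [0, 0, -7], "twist": [0, 0, 0], "hand": 2.0},
  {"delta_pos": [0, 0, -10], "twist": [0, 0, 0], "hand": 2.0},
  {"delta_pos": [0, 0, -13], "twist": [0, 0, 0], "hand": 2.0},
  {"delta_pos": [0, 0, -16], "twist": [0, 0, 0], "hand": 2.0},
  {"delta_pos": [0, 0, -18], "twist": [0, 0, 0], "hand": 2.0},
  {"delta_pos": [0, 0, -18], "twist": [0, 0, 0], "hand": 2.0},
  {"delta_pos": [0, 0, -18], "twist": [0, 0, 0], "hand": 2.0},
])

```text
time: 5.25
position: [549.8, 237.6, 238.5]
eef_rot: [0.723, 0.69, 0.001, 0.001]
force: [-0.6, -0.4, -0.6]
grip_width: 27.6
```

Run:
```python
from h import *
from station import bot
s,p=wrist(bot,"pics/w3.png")
im=p["pixels"].astype(int);r,g,b=im[...,0],im[...,1],im[...,2]
for c,q in blobs(((b>r+30)&(b>60)).astype(np.uint8),200,450,0,400,100): print(c,q,plane(p,*c,s["position"][2]-45.45+99))
print(s["time"],s["position"],s["force"],s["grip_width"],goal(s,(520.5,-147.5,240),87.3))
```

```text
[314.3, 116.6] [301, 103, 27, 28, 582] [552.69056366 305.31687695 292.00882936]
[312.9, 277.8] [282, 259, 63, 33, 1599] [549.53981433 247.06000215 292.00882936]
[312.6, 334.6] [282, 328, 61, 17, 758] [548.28174222 222.38488396 292.00882936]
5.25 [549.76467204 237.61690458 238.45882936] [-0.55596357 -0.40482878 -0.64176467] 27.62578921980649 (array([-38.61,  -1.13,  -0.19]), array([ 0.1, -0.1,  0. ]))
```

View pics/w3.png

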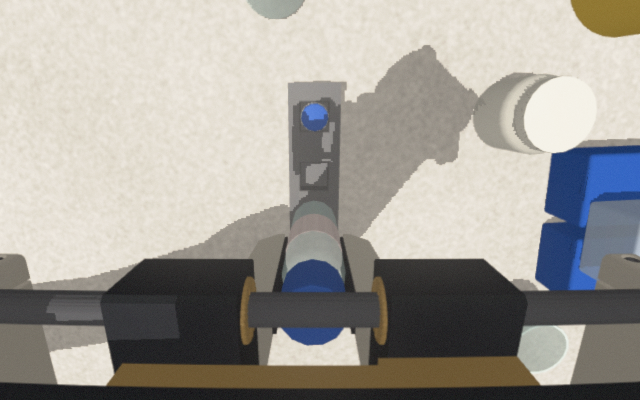

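Held vial: cap spans v=259–345 at u≈313, and the foot's far edge is near v=203. The well is empty and the short vials are still in place. I'll check its tilt by ray casting, then move over the cup.

Run:
```python
from h import *
from station import bot
s,p=wrist(bot)
f=s["position"][2]-45.45
for n,v,z,o in(("top",344.5,110,12.5),("capbottom",259.5,88,-12.5),("foot",203,0,-14)):
    print(n,plane(p,313.5,v,f+z)[:2]+[0,o])
```

```text
top [548.3781183  238.49718593]
capbottom [549.44733619 236.58247131]
foot [549.51542705 235.04157764]
```

arm_command([
  {"delta_pos": [-3, -0.1, -0.4], "twist": [0, 0, 0], "hand": 2.0},
  {"delta_pos": [-7, -0.2, -0.4], "twist": [0, 0, 0], "hand": 2.0},
  {"delta_pos": [-11, -0.3, -0.4], "twist": [0, 0, 0], "hand": 2.0},
  {"delta_pos": [-15, -0.4, -0.4], "twist": [0, 0, 0], "hand": 2.0},
  {"delta_pos": [-19, -0.5, -0.4], "twist": [0, 0, 0], "hand": 2.0},
  {"delta_pos": [-23, -0.7, -0.4], "twist": [0, 0, 0], "hand": 2.0},
  {"delta_pos": [-27, -0.8, -0.4], "twist": [0, 0, 0], "hand": 2.0},
  {"delta_pos": [-31, -0.9, -0.4], "twist": [0, 0, 0], "hand": 2.0},
  {"delta_pos": [-34, -1, -0.4], "twist": [0, 0, 0], "hand": 2.0},
  {"delta_pos": [-36, -1.1, -0.4], "twist": [0, 0, 0], "hand": 2.0},
])

```text
time: 6.18
position: [520.3, -125.4, 239.2]
eef_rot: [0.724, 0.689, -0.001, -0.001]
force: [-0.2, 0.4, -0.4]
grip_width: 27.4
```

Run:
```python
from h import *
from station import bot
s=bot.get_state();print(s["position"],goal(s,(521,-147,205),87.3))
```

```text
[ 520.25288553 -125.41499268  239.21001939] (array([-2.15,  0.19,  3.42]), array([-0.2,  0. , -0.2]))
```

arm_command([
  {"delta_pos": [-1, 0.1, 0], "twist": [0, 0, 0], "hand": 2.0},
  {"delta_pos": [-2.1, 0.15, 0], "twist": [0, 0, 0], "hand": 2.0},
  {"delta_pos": [-2.1, 0.15, 0.5], "twist": [0, 0, 0], "hand": 2.0},
  {"delta_pos": [-2.1, 0.15, 1.5], "twist": [0, 0, 0], "hand": 2.0},
  {"delta_pos": [-2.1, 0.15, 2.5], "twist": [0, 0, 0], "hand": 2.0},
  {"delta_pos": [-2.1, 0.15, 3.4], "twist": [0, 0, 0], "hand": 2.0},
  {"delta_pos": [-2.1, 0.15, 3.4], "twist": [0, 0, 0], "hand": 2.0},
  {"delta_pos": [-2.1, 0.15, 3.4], "twist": [0, 0, 0], "hand": 2.0},
  {"delta_pos": [-2.1, 0.15, 3.4], "twist": [0, 0, 0], "hand": 2.0},
])

```text
time: 6.93
position: [522.6, -142.0, 206.7]
eef_rot: [0.723, 0.691, 0.0, -0.0]
force: [-0.2, 0.9, 0.1]
grip_width: 27.6
```

Run:
```python
from h import *
from station import bot
s,p=wrist(bot)
print(s["time"],s["position"],s["force"],s["grip_width"],goal(s,(521,-147,205),87.3))
a=p["pixels"][130:380,190:440,::-1]; q=bot.snapshot("scene")
b=q["pixels"][120:245,165:290,::-1]
cv2.imwrite("pics/v4.png",cv2.convertScaleAbs(np.hstack([cv2.resize(a,(400,400)),cv2.resize(b,(400,400),interpolation=2)]),alpha=1.8))
f=s["position"]-[0,0,45.45]
print("scene cap top exp",proj(q,f+[0,0,110]),"foot",proj(q,f),"rim",proj(q,(520.6,-147.9,148)))
```

```text
6.9333 [ 522.61614038 -141.9825276   206.732753  ] [-0.16667225  0.90577009  0.10718964] 27.63457695536877 (array([-0.51, -0.14,  0.17]), array([-0. , -0. ,  0.1]))
scene cap top exp [223.850923   142.07565807] foot [230.57592946 185.28000011] rim [228.22459564 189.340636  ]
```

View pics/v4.png

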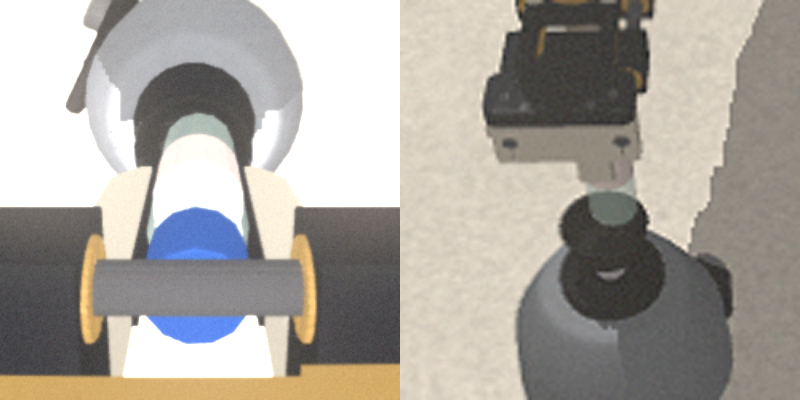

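The foot is about 5 mm too far in +y (scene: foot x≈612, rim centre ≈603), which matches the TCP reading. I'll correct that and lower into the cup.

arm_command([
  {"delta_pos": [-0.55, -0.14, 0], "twist": [0, 0, 0], "hand": 2.0},
  {"delta_pos": [-0.55, -0.14, 0], "twist": [0, 0, 0], "hand": 2.0},
  {"delta_pos": [-0.55, -0.14, 0.5], "twist": [0, 0, 0], "hand": 2.0},
  {"delta_pos": [-0.55, -0.14, 1.0], "twist": [0, 0, 0], "hand": 2.0},
  {"delta_pos": [-0.55, -0.14, 1.5], "twist": [0, 0, 0], "hand": 2.0},
  {"delta_pos": [-0.55, -0.14, 2.0], "twist": [0, 0, 0], "hand": 2.0},
  {"delta_pos": [-0.55, -0.14, 2.2], "twist": [0, 0, 0], "hand": 2.0},
  {"delta_pos": [-0.55, -0.14, 2.2], "twist": [0, 0, 0], "hand": 2.0},
  {"delta_pos": [-0.55, -0.14, 2.2], "twist": [0, 0, 0], "hand": 2.0},
])

```text
time: 7.78
position: [520.8, -147.9, 184.6]
eef_rot: [0.723, 0.691, -0.0, -0.0]
force: [0.5, -0.5, -0.8]
grip_width: 27.5
```

Run:
```python
from h import *
from station import bot
for i in range(3):
    s,p=wrist(bot); print(s["time"],s["position"].round(1),s["force"].round(2),s["wrist_torque"].round(2),s["grip_width"].round(1),goal(s,(521,-147,176.5),87.3))
```

```text
Traceback (most recent call last):
AttributeError: 'float' object has no attribute 'round'
```

arm_command([
  {"delta_pos": [0, 0, 0.2], "twist": [0, 0, 0], "hand": 2.0},
  {"delta_pos": [0, 0, 0.4], "twist": [0, 0, 0], "hand": 2.0},
  {"delta_pos": [0, 0, 0.6], "twist": [0, 0, 0], "hand": 2.0},
  {"delta_pos": [0, 0, 0.6], "twist": [0, 0, 0], "hand": 2.0},
  {"delta_pos": [0, 0, 0.6], "twist": [0, 0, 0], "hand": 2.0},
])

```text
time: 8.25
position: [520.7, -148.0, 178.7]
eef_rot: [0.723, 0.691, -0.0, -0.0]
force: [-0.5, 0.2, -0.6]
grip_width: 27.5
```

arm_command([
  {"delta_pos": [0, 0, 0.15], "twist": [0, 0, 0], "hand": 2.0},
  {"delta_pos": [0, 0, 0.3], "twist": [0, 0, 0], "hand": 2.0},
  {"delta_pos": [0, 0, 0.3], "twist": [0, 0, 0], "hand": 2.0},
  {"delta_pos": [0, 0, 0.3], "twist": [0, 0, 0], "hand": 2.0},
  {"delta_pos": [0, 0, 0.3], "twist": [0, 0, 0], "hand": 2.0},
])

```text
time: 8.67
position: [520.9, -148.0, 175.9]
eef_rot: [0.723, 0.691, 0.0, 0.0]
force: [-0.2, -0.5, 0.8]
grip_width: 27.6
```

arm_command([
  {"delta_pos": [0, 0, 0.15], "twist": [0, 0, 0], "hand": 2.0},
  {"delta_pos": [0, 0, 0.3], "twist": [0, 0, 0], "hand": 2.0},
  {"delta_pos": [0, 0, 0.3], "twist": [0, 0, 0], "hand": 2.0},
  {"delta_pos": [0, 0, 0.3], "twist": [0, 0, 0], "hand": 2.0},
  {"delta_pos": [0, 0, 0.3], "twist": [0, 0, 0], "hand": 2.0},
])

```text
time: 9.08
position: [520.9, -148.1, 172.9]
eef_rot: [0.723, 0.691, 0.0, 0.0]
force: [-0.3, -0.4, 2.6]
grip_width: 27.7
```

Run:
```python
from h import *
from station import bot
for i in range(6):
    s,p=wrist(bot); print(s["time"],s["position"].round(1),s["force"].round(2),s["wrist_torque"].round(2),round(s["grip_width"],1))
```

```text
9.0833 [ 520.9 -148.1  172.9] [-0.28 -0.38  2.56] [-0.12 -0.09 -0.02] 27.7
9.1333 [ 520.9 -148.   172.9] [ 0.39 -0.46  2.53] [-0.08 -0.14 -0.01] 27.5
9.1833 [ 520.9 -148.   172.9] [0.33 0.25 2.42] [-0.11 -0.21 -0.03] 27.3
9.2333 [ 520.9 -148.   172.9] [0.73 0.25 2.83] [-0.09 -0.19  0.06] 27.6
9.2833 [ 520.9 -148.   172.9] [ 1.72 -0.08  2.46] [-0.1  -0.15  0.02] 27.4
9.3333 [ 520.9 -148.1  172.8] [ 0.24 -0.27  3.34] [-0.07 -0.2   0.  ] 27.4
```

Contact is as predicted: a cup push of about 3.4 N fits about 3.7 mm of travel. I'll press 4.2 mm more.

arm_command([
  {"delta_pos": [0, 0, 0.15], "twist": [0, 0, 0], "hand": 2.0},
  {"delta_pos": [0, 0, 0.3], "twist": [0, 0, 0], "hand": 2.0},
  {"delta_pos": [0, 0, 0.42], "twist": [0, 0, 0], "hand": 2.0},
  {"delta_pos": [0, 0, 0.42], "twist": [0, 0, 0], "hand": 2.0},
  {"delta_pos": [0, 0, 0.42], "twist": [0, 0, 0], "hand": 2.0},
  {"delta_pos": [0, 0, 0.42], "twist": [0, 0, 0], "hand": 2.0},
])

```text
time: 9.88
position: [520.9, -148.0, 168.6]
eef_rot: [0.723, 0.691, 0.0, 0.0]
force: [1.5, -0.8, 4.3]
grip_width: 27.9
```

Run:
```python
from h import *
from station import bot
F=[]
for i in range(15):
    s,p=wrist(bot); F.append(s["force"])
print(s["time"],s["position"].round(1),np.mean(F,0),s["wrist_torque"].round(2),round(s["grip_width"],1),p["R"][2].round(3))
a=p["pixels"][130:380,190:440,::-1]; q=bot.snapshot("scene")
b=q["pixels"][120:245,165:290,::-1]
cv2.imwrite("pics/v5.png",cv2.convertScaleAbs(np.hstack([cv2.resize(a,(400,400)),cv2.resize(b,(400,400),interpolation=2)]),alpha=1.8))
```

```text
10.5833 [ 520.8 -148.   168.6] [ 1.15834636 -0.37322517  4.5349844 ] [-0.13 -0.37 -0.01] 27.5 [-0.011 -0.255 -0.967]
```

View pics/v5.png

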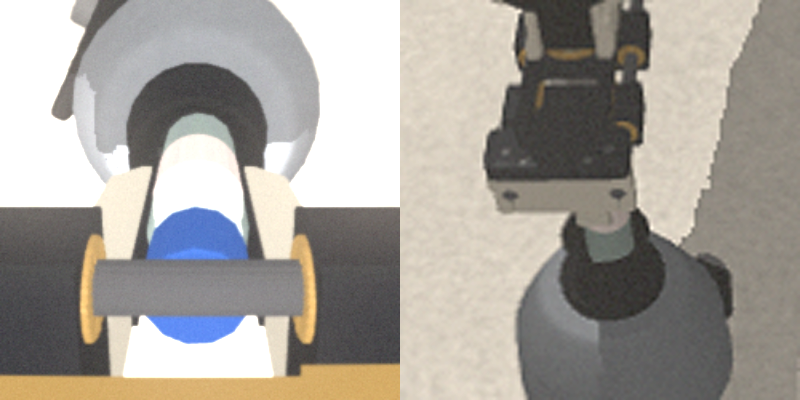

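The vial stands in the cup, unslipped in the grip, with a push of about 5.3 N. That corresponds to about 8 mm of travel. Now I'll hold for over 3 s.

arm_command([
  {"delta_pos": [0, 0, 0], "twist": [0, 0, 0], "hand": 2.0},
  {"delta_pos": [0, 0, 0], "twist": [0, 0, 0], "hand": 2.0},
  {"delta_pos": [0, 0, 0], "twist": [0, 0, 0], "hand": 2.0},
  {"delta_pos": [0, 0, 0], "twist": [0, 0, 0], "hand": 2.0},
  {"delta_pos": [0, 0, 0], "twist": [0, 0, 0], "hand": 2.0},
  {"delta_pos": [0, 0, 0], "twist": [0, 0, 0], "hand": 2.0},
  {"delta_pos": [0, 0, 0], "twist": [0, 0, 0], "hand": 2.0},
  {"delta_pos": [0, 0, 0], "twist": [0, 0, 0], "hand": 2.0},
  {"delta_pos": [0, 0, 0], "twist": [0, 0, 0], "hand": 2.0},
  {"delta_pos": [0, 0, 0], "twist": [0, 0, 0], "hand": 2.0},
])

```text
time: 11.52
position: [520.8, -148.1, 168.6]
eef_rot: [0.723, 0.691, 0.0, 0.0]
force: [1.5, 0.4, 4.3]
grip_width: 27.6
```

arm_command([
  {"delta_pos": [0, 0, 0], "twist": [0, 0, 0], "hand": 2.0},
  {"delta_pos": [0, 0, 0], "twist": [0, 0, 0], "hand": 2.0},
  {"delta_pos": [0, 0, 0], "twist": [0, 0, 0], "hand": 2.0},
  {"delta_pos": [0, 0, 0], "twist": [0, 0, 0], "hand": 2.0},
  {"delta_pos": [0, 0, 0], "twist": [0, 0, 0], "hand": 2.0},
  {"delta_pos": [0, 0, 0], "twist": [0, 0, 0], "hand": 2.0},
  {"delta_pos": [0, 0, 0], "twist": [0, 0, 0], "hand": 2.0},
  {"delta_pos": [0, 0, 0], "twist": [0, 0, 0], "hand": 2.0},
  {"delta_pos": [0, 0, 0], "twist": [0, 0, 0], "hand": 2.0},
  {"delta_pos": [0, 0, 0], "twist": [0, 0, 0], "hand": 2.0},
])

```text
time: 12.35
position: [520.8, -148.0, 168.6]
eef_rot: [0.723, 0.691, 0.0, 0.0]
force: [2.1, 0.1, 4.7]
grip_width: 27.7
```

arm_command([
  {"delta_pos": [0, 0, 0], "twist": [0, 0, 0], "hand": 2.0},
  {"delta_pos": [0, 0, 0], "twist": [0, 0, 0], "hand": 2.0},
  {"delta_pos": [0, 0, 0], "twist": [0, 0, 0], "hand": 2.0},
  {"delta_pos": [0, 0, 0], "twist": [0, 0, 0], "hand": 2.0},
  {"delta_pos": [0, 0, 0], "twist": [0, 0, 0], "hand": 2.0},
  {"delta_pos": [0, 0, 0], "twist": [0, 0, 0], "hand": 2.0},
  {"delta_pos": [0, 0, 0], "twist": [0, 0, 0], "hand": 2.0},
  {"delta_pos": [0, 0, 0], "twist": [0, 0, 0], "hand": 2.0},
  {"delta_pos": [0, 0, 0], "twist": [0, 0, 0], "hand": 2.0},
  {"delta_pos": [0, 0, 0], "twist": [0, 0, 0], "hand": 2.0},
])

```text
time: 13.18
position: [520.8, -148.0, 168.6]
eef_rot: [0.723, 0.691, -0.0, 0.0]
force: [2.8, -0.6, 4.7]
grip_width: 27.8
```

arm_command([
  {"delta_pos": [0, 0, 0], "twist": [0, 0, 0], "hand": 2.0},
  {"delta_pos": [0, 0, 0], "twist": [0, 0, 0], "hand": 2.0},
  {"delta_pos": [0, 0, 0], "twist": [0, 0, 0], "hand": 2.0},
  {"delta_pos": [0, 0, 0], "twist": [0, 0, 0], "hand": 2.0},
  {"delta_pos": [0, 0, 0], "twist": [0, 0, 0], "hand": 2.0},
  {"delta_pos": [0, 0, 0], "twist": [0, 0, 0], "hand": 2.0},
  {"delta_pos": [0, 0, 0], "twist": [0, 0, 0], "hand": 2.0},
  {"delta_pos": [0, 0, 0], "twist": [0, 0, 0], "hand": 2.0},
  {"delta_pos": [0, 0, 0], "twist": [0, 0, 0], "hand": 2.0},
  {"delta_pos": [0, 0, 0], "twist": [0, 0, 0], "hand": 2.0},
])

```text
time: 14.02
position: [520.8, -148.1, 168.6]
eef_rot: [0.723, 0.691, -0.0, 0.0]
force: [3.0, 0.1, 4.5]
grip_width: 27.5
```

Run:
```python
from h import *
from station import bot
F=[]
for i in range(8):
    s,p=wrist(bot); F.append(s["force"])
print(s["time"],s["position"].round(1),np.mean(F,0),round(s["grip_width"],1))
if abs(s["position"][2]-168.6)<1.5 and 3<np.mean(F,0)[2]<6: print("done",bot.job_done())
```

```text
14.3667 [ 520.8 -148.   168.6] [ 2.63583041 -0.08274812  4.19836336] 27.7
the job is handed in; nothing more can be done
done None
```

I took the tall vial from the rack's middle well with a 22 N grip and stood it in the mixer cup. It pressed the cup down for about 4.5 s, and I handed the job in still gripping and pressing, at 14.4 s. The hand-in gives no verdict.

- **Press depth:** the arm stayed at a height of 168.6 mm throughout, about 7.9 mm below where the vial should first touch the cup floor. The measured push is about 5 N once the vial's weight is added, which fits about 8 mm of travel. I had no direct reading of the cup itself.
- **Vial:** ray casting showed a tilt of about 0.03 rad just after the lift. In the last picture it sat in the cup as gripped, with the fingers clear of the rim.
- **Sideways force:** the force along x rose from about 1 N to about 2.6 N while the arm held still. The vial is probably leaning on one side of the cup, slightly off centre, and I left it that way.
- **Short vials and other glassware:** after the lift, one short vial showed in its place in the wrist picture; the gripper hid the other. I did not measure the other things on the table again at the end.

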